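Uncover the coin magnifier and park its dust cover

ROBOT

A 6-joint arm with a two-finger parallel gripper is mounted at the origin on the work surface. World frame = base frame: x ahead of the robot, y to its left, z up, the work surface at z = 0. Lengths are in mm, angles in degrees, forces in N, time in s.
With the tool pointing down it reaches from about 300 to 850 mm from the base axis. Payload 4.2 kg.
Tool frame: the origin (TCP) lies on the centre line of the jaws, within the pads' length; the fingertips stand 14 mm ahead of it and the grasp point (between the pads) lies 5 mm behind it; z points along the fingers, y is the direction in which the jaws open and shut (so a half turn about z gives the same grasp; the last joint's range is limited). The gripper opens to 91 mm and grips with 3 to 60 N. Pads are 32 mm wide; open, the fingers measure 118 mm over their backs; the gripper's body (76 mm by 178 mm) begins 60 mm behind the grasp point.
Start: joints at [-67.036, 18.312, 89.639, -0, 72.044, -1.146], TCP at [234.887, -524.854, 206.876] pointing down, gripper open.
Joint ranges: [-177.97, 177.97], [-48.28, 115.42], [12.27, 149.76], [-77.06, 257.06], [2.81, 150.46], [-146.56, 146.56]. Speed limits (degrees/s): [147.25, 147.25, 180, 180, 180, 180].

INTERFACE

Orientations are given as [roll, pitch, yaw] about the fixed x, y, z axes, in that order (R = Rz(yaw) Ry(pitch) Rx(roll)).
In Python, from workcell import env gives the robot as it stands.
- The arm moves only by the tool play_rows, never from a script. Its argument "increments" is a list of rows, each a list of 5 numbers: the shift along the world's x, y, z in mm, then the turn about the world's z in degrees, then the closure, from 0 (fully open) to 1 (shut). In form: [[x, y, z, yaw, fingers], ...]. A call has 1 to 20 rows; each row shifts and turns the commanded pose from where the row before left it; what a row does not reach is not made up. A row lasts 1/8 s, in which the tool goes at most 62.5 mm and 10.7 degrees, less where a joint would pass 70% of its speed; a pose out of reach is approached as far as the arm can. A call is refused whole if a number of a shift passes 62.5 or a number of a turn 10.7, either way. A call with a gripper value outside its range is refused whole. The fingers move at their own pace and stop on an object; "newtons" is the grip in N (left out, the last holds). Time passes only in rows, so rows that do not move let the fingers close. It gives the time, the measured TCP pose, the force and the opening at its end, in the units of the state.
- env.state(): the state, without advancing time (a new reading comes with each control period).
- env.grab_frame(name): name is "scene" or "top" or "wrist"; returns the picture (384x512x3 uint8, red, green, blue); there is no depth.
- env.calibration(name): a dict with "fx", "fy", "cx", "cy" (pixels), "R" (3x3) and "t" (3): a world point X has camera coordinates R X + t; the wrist camera has in their place "hand_eye" (4x4, takes a point from camera to tool coordinates, whose origin is the TCP and whose axes are the flange's). Camera axes: x right, y down, z forward; pixel columns grow to the right and rows downward; lengths in mm; the calibration is good to about 2 mm. The wrist camera is an equidistant fisheye: a pixel r from the principal point sees the ray r / f radians off the axis. A picture is of the moment at which its call begins: read the wrist's pose just before it. calibration takes no time and is no camera call.
- env.job_done(): hands the job in, once; it reports no verdict.
The state is a dict: "time_s": time; "qpos": joint angles; "qvel": joint speeds; "effort": joint torques, N m; "ee_pos": TCP position; "ee_rot": TCP orientation; "force": force on the tool from outside, world axes, zero at the start; "torque": the same for the moment, N m; "gripper_width": finger opening in mm.
Only numpy, scipy, OpenCV 4.12 (cv2) and the standard library are available. Lean on these libraries where they do the work, as an engineer would, in place of code of your own. Each camera call takes 0.05 s, during which the arm holds its last target.

TASK

Get the magnifier lamp ready for use: its blue dust cover is held by a hidden bayonet catch, so turn the cover anticlockwise by its bar, feeling with a light pull for the angle where it lets go, and lift it off. Then slide the open C-clip on the cover's rim sideways onto the chrome post of the walnut coin block, lower it until the clip rests on the post's brass collar, and let go. Leave the other things on the shelf where they are.

Things in the scene. Friction and masses are not known exactly. Their poses are not given: they have to be found in the camera images.
- cover: Blue round dust cover of the lamp, 82 mm across, 19 mm high (top plate 4 mm, skirt wall 3 mm), 80 g. Origin: centre of the skirt's lower edge; z up; grip bar along its x, C-clip on its rim at +x. Anticlockwise seen from above is positive about z. Let go on the post it droops by up to about 0.25 rad, which is fine.
- bar (a point): Point on the cover: middle of the upper part of its grip bar, on the cover's axis, 41 mm above the cover's origin (axes as the cover's). The bar is 40 mm long along x, 12 mm wide along y, and stands from 19 to 49 mm above the origin.
- lug (a point): Point on the cover: one of its two inward lugs, inside the skirt at its own +y (the other at -y), 35 mm from the axis. Both are caught under hidden keepers, so the cover rises only 4 mm until turned anticlockwise by 0.3 to 1.3 rad from its start (another angle every time, not visible). It comes free within about 0.12 rad either side of that angle; it turns easily and has no end stop.
- clip (a point): Point on the cover: axis of the open C-clip, at its lower edge, 57 mm from the cover's origin along x (axes as the cover's). Grey metal C, bore 13.5 mm, wall 3.5 mm, 26 mm tall upward from here. Its gap faces the cover's +y, 10.5 mm wide where narrowest, 4 to 6 mm from the clip's axis; flared lips reach 12 mm from the axis.
- lamp: Magnifier lamp, fixed: dark base 124 mm across, white head 100 mm across with its top at z 87 mm; the lens barrel on it, 58 mm across, top at z 105 mm, carries the cover's top plate (cover's origin 90 mm above the lamp's). Origin: underside of the base, on the lens axis. Its folded chrome arm lies along y, 88 mm from the axis at +x, below z 80 mm.
- collar (a point): Point on the axis of the upright chrome post, on the upper face of its brass collar, 75 mm above the shelf. Post 8 mm in diameter, collar 26 mm across. The post is free from the collar to 52 mm above it; there an 18 mm ball closes it (top 70 mm above the collar), so the clip cannot go on from above.
- block: Walnut coin block, fixed, 85 mm (x) by 150 mm (y) by 30 mm high, with coins standing in its slots up to 47 mm high. Origin: centre of its underside. The post stands at 52 mm along its +y.
- slab_a: Clear acrylic coin slab, loose, 60 x 85 x 9 mm, lying flat. Origin: centre of its underside. To be left alone.
- slab_b: A second such slab, lying flat. To be left alone.
- bell: Brass coin weight shaped like a small bell, loose, 52 mm across, 48 mm high, origin under its centre. To be left alone.
- pen_cup: Tin pen cup, loose, 72 mm across, 95 mm high, pens up to 150 mm. Origin under its centre. To be left alone.
- coin_tin: Flat closed red tin with a steel lid, loose, 87 mm across, 34 mm high. Origin under its centre. To be left alone.
- notebook: Green notebook, loose, 154 x 110 x 18 mm, lying flat. Origin under its centre. To be left alone.
- coin_tube: White capped coin tube, loose, 40 mm across, 72 mm high, standing. Origin under its centre. To be left alone.
Things that resemble listed ones, but are neither listed nor needed, are in the scene too. Several things have the shape of the cover; the one meant has the colours described above. What is shaped like the block but pink is not meant.

How it is judged:
By the outcome, as a careful person would: the job done as asked, in the order asked, and still so for the second after the job is handed in, with the robot touching nothing.
It also fails if it takes over 54 s, if anything falls off the work surface, if the arm or the gripper's body presses on something with over 40 N, if the wrist force passes 120 N, or if a joint passes its speed limit or range.

## Working session

There is one attempt and no reset: what is moved stays moved. The work goes in short steps, Python scripts to look and compute and a tool call to move; the robot and the scene stay as the last step left them, time stands still between calls to the robot, and variables do not carry over. Pictures are saved under pics/ and viewed, and the job is handed in when it is done.

Besides the shell and the picture viewer there is one more tool, called after "Request:" as name(argument=value, ...) on one line, values as JSON. play_rows: Moves the arm, as the interface text tells. Its arguments: {"type":"object","properties":{"increments":{"type":"array"},"newtons":{"type":"number"}},"required":["increments"]}

```bash
mkdir -p pics; ls
python3 - <<'E'
from workcell import env
import cv2
s=env.state();print(s)
for n in("scene","top","wrist"):
    cv2.imwrite(f"pics/{n}0.png",env.grab_frame(n)[:,:,::-1]); print(n,env.calibration(n))
E
```

```text
pics
{'time_s': 0.0, 'qpos': array([-6.70359107e+01,  1.83522486e+01,  8.97093929e+01, -2.23114661e-04,
        7.20416390e+01, -1.14713071e+00]), 'qvel': array([ 0.04416143, -0.09692867,  0.08411347, -0.08963763,  0.01765851,
        0.08389921]), 'effort': array([-7.34057394e-04, -4.12467849e+01, -2.31972921e+01,  7.27183535e-02,
        4.57396545e-02, -1.42451440e-04]), 'ee_pos': array([ 234.67397825, -524.3498012 ,  205.99395381]), 'ee_rot': array([-1.79896736e+02, -1.85558432e-03,  2.41112874e+01]), 'force': array([-0.03543175, -0.10169483,  0.79441052]), 'torque': array([0.01551885, 0.02611807, 0.01245819]), 'gripper_width': 91.50608873570336}
scene {'fx': 447.6089507839691, 'fy': 447.6089507839691, 'cx': 251.2670798406691, 'cy': 189.43799763576294, 'R': array([[-0.61687337,  0.78706102,  0.00147952],
       [ 0.61356443,  0.48206793, -0.62541922],
       [-0.49295632, -0.38489668, -0.78028752]]), 't': array([ 335.04506237, -247.31562168, 1509.22449237])}
top {'fx': 358.2125570931938, 'fy': 358.2125570931938, 'cx': 258.7431338047409, 'cy': 191.9917535154789, 'R': array([[-0.00234937, -0.99994582, -0.01014102],
       [-0.98579544,  0.00401892, -0.16790233],
       [ 0.16793399,  0.00960251, -0.98575147]]), 't': array([   3.365677  ,  510.90074812, 1200.50483112])}
wrist {'fx': 297.3186396354542, 'fy': 297.3186396354542, 'cx': 249.7336134002341, 'cy': 196.32273808986145, 'hand_eye': array([[-8.86762453e-04, -9.62738883e-01, -2.70431244e-01,
         7.61677062e+01],
       [ 9.99999577e-01, -9.19243857e-04, -6.54611791e-06,
         2.92935980e-01],
       [-2.42290057e-04, -2.70431135e-01,  9.62739291e-01,
        -1.77489553e+02],
       [ 0.00000000e+00,  0.00000000e+00,  0.00000000e+00,
         1.00000000e+00]])}
```

View pics/scene0.png

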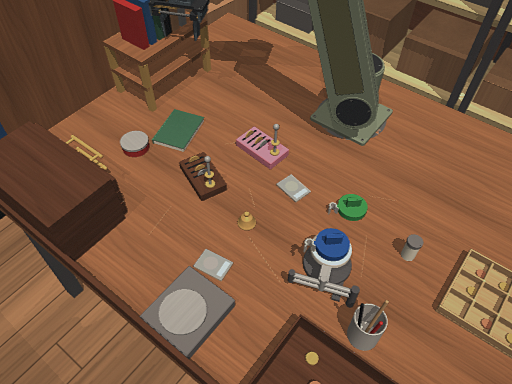

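View pics/top0.png

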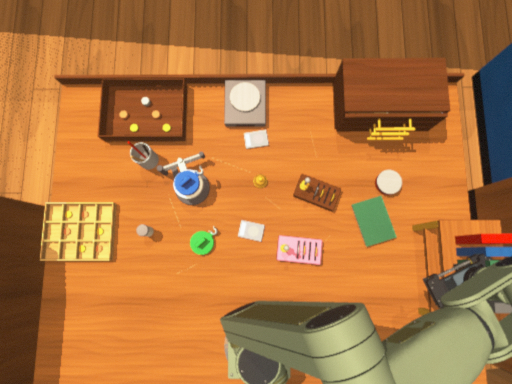

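View pics/wrist0.png

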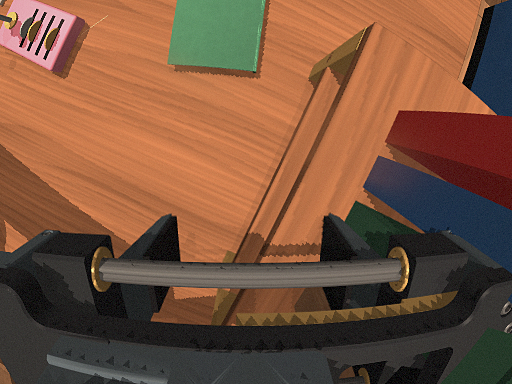

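The blue cover sits at about (188,184) in the top view. The walnut block is at (317,192), with its post at the left end. I'll zoom in and measure.

```bash
cat > h.py <<'E'
import numpy as np, cv2
from scipy.spatial.transform import Rotation as Rn
from workcell import env
def ray(name,u,v):
    c=env.calibration(name); d=c['R'].T@np.array([(u-c['cx'])/c['fx'],(v-c['cy'])/c['fy'],1.]); o=-c['R'].T@c['t']; return o,d/np.linalg.norm(d)
def wray(u,v,pos,rot):
    c=env.calibration('wrist');x=(u-c['cx']);y=(v-c['cy']);r=np.hypot(x,y);th=r/c['fx']
    d=np.array([np.sin(th)*x/max(r,1e-9),np.sin(th)*y/max(r,1e-9),np.cos(th)]);H=c['hand_eye']
    R=Rn.from_euler('xyz',rot,degrees=True).as_matrix()
    return R@H[:3,3]+pos, R@(H[:3,:3]@d)
def plane(o,d,z): return o+d*(z-o[2])/d[2]
def proj(name,X):
    c=env.calibration(name);p=c['R']@np.asarray(X,float)+c['t'];return p[:2]/p[2]*c['fx']+[c['cx'],c['cy']]
def wproj(X,pos,rot):
    c=env.calibration('wrist');H=c['hand_eye'];R=Rn.from_euler('xyz',rot,degrees=True).as_matrix()
    p=H[:3,:3].T@(R.T@(np.asarray(X,float)-pos)-H[:3,3]);r=np.hypot(p[0],p[1]);th=np.arctan2(r,p[2])
    return np.array([c['cx'],c['cy']])+c['fx']*th*p[:2]/max(r,1e-9)
def tri(rs):
    A=0;b=0
    for o,d in rs:
        d=d/np.linalg.norm(d);P=np.eye(3)-np.outer(d,d);A=A+P;b=b+P@o
    X=np.linalg.solve(A,b);return X,[np.linalg.norm((np.eye(3)-np.outer(d,d)/(d@d))@(X-o)) for o,d in rs]
def crop(src,dst,x0,y0,x1,y1):
    im=cv2.imread(src)[y0:y1,x0:x1];k=min(800/im.shape[1],600/im.shape[0]);cv2.imwrite(dst,cv2.resize(im,None,fx=k,fy=k,interpolation=cv2.INTER_CUBIC));print(dst,k)
E
python3 - <<'E'
from h import *
crop('pics/top0.png','pics/t1.png',120,130,220,210)
crop('pics/top0.png','pics/t2.png',285,160,355,220)
crop('pics/scene0.png','pics/s1.png',270,200,390,300)
crop('pics/scene0.png','pics/s2.png',170,140,240,205)
im=cv2.imread('pics/top0.png');hsv=cv2.cvtColor(im,cv2.COLOR_BGR2HSV)
m=cv2.inRange(hsv,(105,130,60),(125,255,255))[150:220,150:230]
ys,xs=np.nonzero(m);print(xs.min()+150,xs.max()+150,ys.min()+150,ys.max()+150,len(xs))
u,v=(xs.min()+xs.max())/2+150,(ys.min()+ys.max())/2+150
print(plane(*ray('top',u,v),109))
E
```

```text
pics/t1.png 7.5
pics/t2.png 10.0
pics/s1.png 6.0
pics/s2.png 9.23076923076923
175 198 171 193 397
[534.20791465 240.02017182 109.        ]
```

```bash
ls pics
```

```text
s1.png
s2.png
scene0.png
t1.png
t2.png
top0.png
wrist0.png
```

View pics/t1.png

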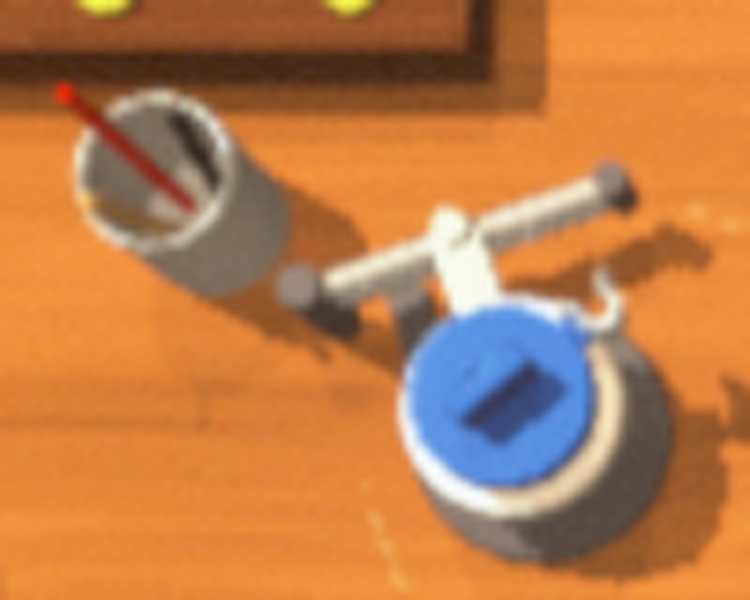

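View pics/t2.png

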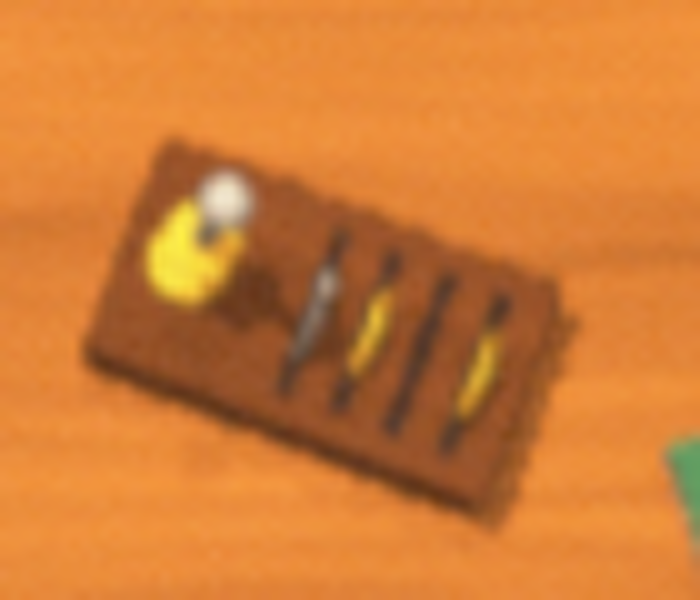

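View pics/s1.png

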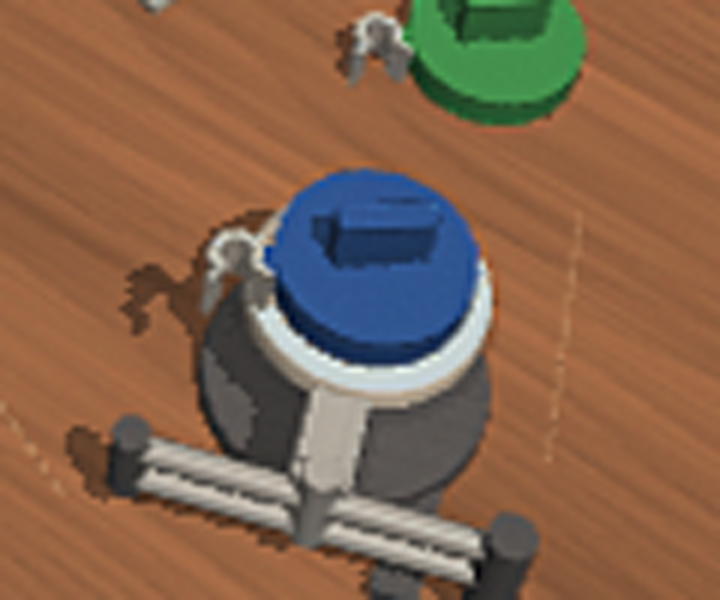

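View pics/s2.png

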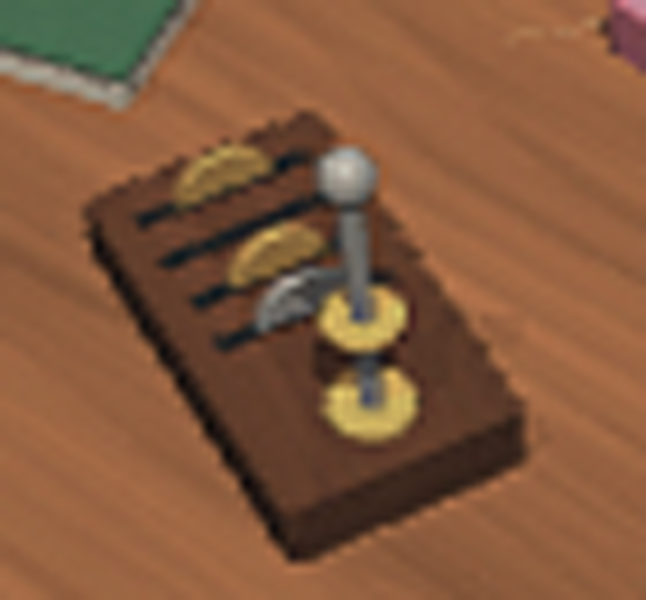

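Run:
```python
from h import *
X,e=tri([ray('top',307,179.3),ray('scene',207.1,158.6)]);print('ball',X,e)
for z in(136,): print(plane(*ray('top',307,179.3),z),plane(*ray('scene',207.1,158.6),z))
print('collar',plane(*ray('scene',208.9,174),75))
# cover
print('bar dark top', [plane(*ray('top',120+a/7.5,130+b/7.5),109) for a,b in((500,395),(605,310))])
# scene cover plate center px and clip
print('scene plate',plane(*ray('scene',270+375/6,200+258/6),109), 'clip',plane(*ray('scene',270+238/6,200+240/6),116))
print('lamp head', plane(*ray('top',120+513/7.5,130+407/7.5),87))
for (a,b) in((205,200),):pass
# block corners top face z=30 (t2 scale10)
for a,b in((172,140),(560,285),(485,505),(90,350)): print(plane(*ray('top',285+a/10,160+b/10),30))
```

```text
ball [ 535.35529766 -154.95010158  141.59526501] [np.float64(0.9313440122852402), np.float64(0.9313440122853419)]
[ 535.97824338 -154.87298186  136.        ] [ 532.11855996 -159.61204224  136.        ]
collar [ 533.41278469 -157.90892425   75.        ]
bar dark top [array([531.95792425, 239.39680874, 109.        ]), array([570.14438114, 193.97242324, 109.        ])]
scene plate [534.48660379 239.40508068 109.        ] clip [565.25895416 193.74755825 116.        ]
lamp head [530.80184056 238.10811515  87.        ]
[ 577.05571788 -151.93456273   30.        ]
[ 524.40609188 -286.65951789   30.        ]
[ 446.92685548 -257.51654062   30.        ]
[ 501.9739292  -121.55495053   30.        ]
```

Request:
play_rows(increments=[[0,10,40,0,0],[25,30,24,5,0],[30,40,0,8,0],[35,40,0,8,0],[35,45,0,8,0],[35,45,0,8,0],[35,45,0,8,0],[35,40,0,8,0],[35,40,0,8,0],[25,25,0,4,0],[10,7,0,0,0],[0,0,0,0,0],[0,0,0,0,0]], newtons=20)

```text
time_s: 1.78
ee_pos: [534.0, -158.8, 270.8]
ee_rot: [-180.0, 0.0, 89.0]
force: [0.7, -0.1, 0.4]
gripper_width: 91.1
```

Run:
```python
from h import *
s=env.state();print(s['time_s'],s['ee_pos'],s['ee_rot'],s['force'],s['qpos'])
cv2.imwrite('pics/w1.png',env.grab_frame('wrist')[:,:,::-1])
np.save('w1.npy',np.r_[s['ee_pos'],s['ee_rot']])
```

```text
1.775 [ 534.03913966 -158.82358433  270.82282034] [-1.79961766e+02  2.28535035e-02  8.90149020e+01] [ 0.65265288 -0.08864927  0.38870529] [-1.77249690e+01  1.48148970e+01  8.54127645e+01 -3.34253405e-02
  7.98023710e+01 -1.67339370e+01]
```

View pics/w1.png

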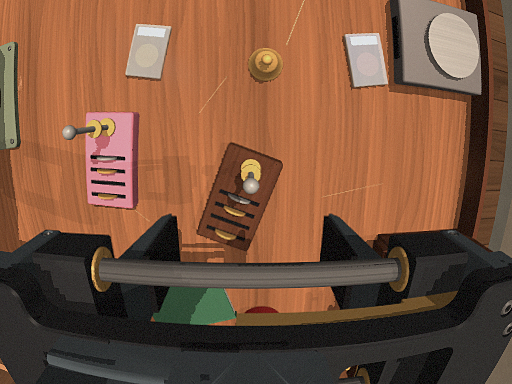

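The wrist view shows the post almost end-on, with the ball at about (251,186) and the brass collar at (250,168). I'll refine those from a zoomed crop.

Run:
```python
from h import *
crop('pics/w1.png','pics/w1c.png',215,140,290,196)
a=np.load('w1.npy');p,r=a[:3],a[3:]
im=cv2.imread('pics/w1.png');hsv=cv2.cvtColor(im,cv2.COLOR_BGR2HSV)
m=cv2.inRange(hsv,(18,100,120),(32,255,255));ys,xs=np.nonzero(m[145:195,230:275]);print('brass',xs.min()+230,xs.max()+230,ys.min()+145,ys.max()+145)
print('ball',plane(*wray(250.7,185.7,p,r),136))
X=[534,-157,75]; print(wproj(X,p,r),wproj([534,-157,136],p,r))
```

```text
pics/w1c.png 10.666666666666666
brass 241 260 159 180
ball [ 534.88589385 -158.74426122  136.        ]
[249.84315813 173.10635495] [249.85146039 184.14495609]
```

View pics/w1c.png

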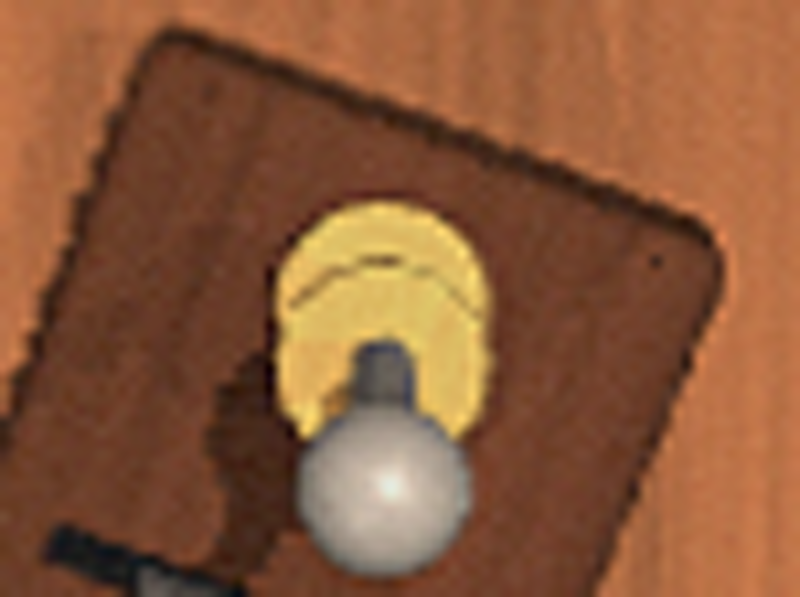

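Request:
play_rows(increments=[[0,20,0,2,0],[0,45,0,4,0],[0,50,0,6,0],[0,50,0,6,0],[0,50,0,6,0],[0,50,0,6,0],[0,50,0,5,0],[0,45,0,5,0],[0,28,-10,0,0],[0,10,-10,0,0],[0,0,0,0,0],[0,0,0,0,0]])

```text
time_s: 3.32
ee_pos: [534.9, 239.1, 251.2]
ee_rot: [180.0, 0.0, 129.1]
force: [0.1, 0.1, 0.4]
gripper_width: 91.6
```

Run:
```python
from h import *
s=env.state();print(s['time_s'],s['ee_pos'],s['ee_rot'],s['force'],s['qpos'])
cv2.imwrite('pics/w2.png',env.grab_frame('wrist')[:,:,::-1])
np.save('w2.npy',np.r_[s['ee_pos'],s['ee_rot']])
crop('pics/w2.png','pics/w2c.png',190,120,310,210)
```

```text
3.325 [534.93185885 239.12939691 251.16921606] [1.79998310e+02 2.40045547e-02 1.29055305e+02] [0.09895365 0.08280678 0.36505371] [ 2.29746133e+01  1.79697691e+01  8.37390062e+01 -2.30779986e-02
  7.82829524e+01 -1.60760066e+01]
pics/w2c.png 6.666666666666667
```

View pics/w2.png

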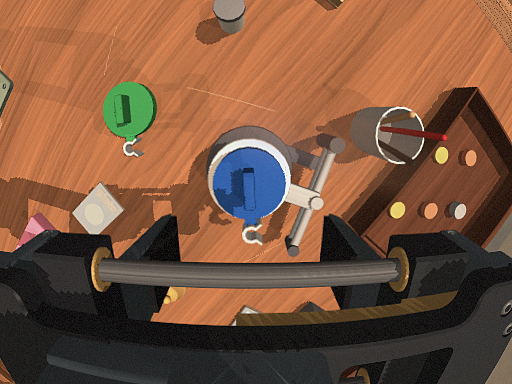

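View pics/w2c.png

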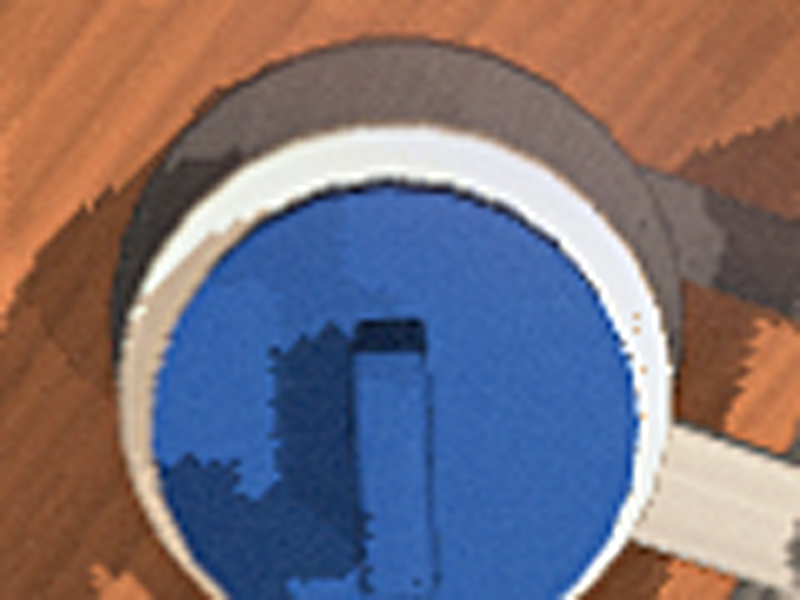

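The blue bar is nearly vertical in the wrist view at about (250,188), and the clip is below it at (251,235), towards tool −x. Next I'll measure the bar, disc and clip.

Run:
```python
from h import *
crop('pics/w2.png','pics/w2d.png',200,140,300,255)
a=np.load('w2.npy');p,r=a[:3],a[3:]
im=cv2.imread('pics/w2.png');hsv=cv2.cvtColor(im,cv2.COLOR_BGR2HSV)
m=cv2.inRange(hsv,(100,120,60),(130,255,255));m[:140]=0;m[230:]=0;m[:,:200]=0;m[:,300:]=0
ys,xs=np.nonzero(m)
# left/right/top outline points -> circle fit at z=109
P=[]
for v in range(150,206,2):
    x=xs[ys==v]; 
    if len(x)>5:
        P+= [plane(*wray(x.min()-.5,v,p,r),109)[:2],plane(*wray(x.max()+.5,v,p,r),109)[:2]]
P=np.array(P);A=np.c_[2*P,np.ones(len(P))];s=np.linalg.lstsq(A,(P**2).sum(1),rcond=None)[0]
print('disc',s[:2],np.sqrt(s[2]+s[:2]@s[:2]))
```

```text
pics/w2d.png 5.217391304347826
disc [533.67662187 238.60331699] 40.16788502785958
```

View pics/w2d.png

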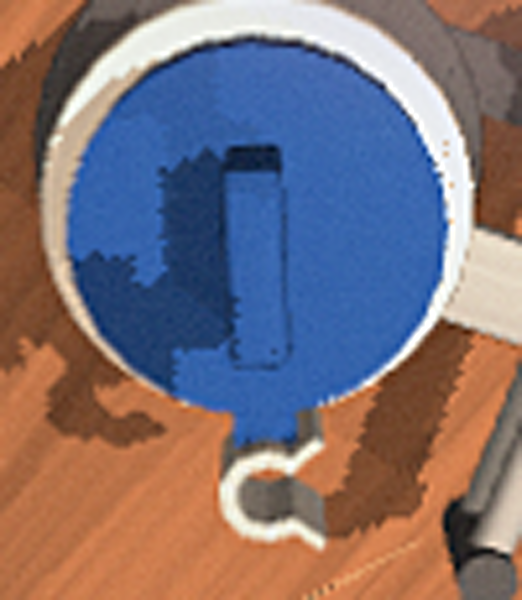

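Run:
```python
from h import *
a=np.load('w2.npy');p,r=a[:3],a[3:]
f=lambda x,y,z:plane(*wray(200+x/5.217-.5,140+y/5.217-.5,p,r),z)
t,b,c=f(254,171,139),f(261,365,139),f(265,495,116)
print(t,b,(t+b)/2,np.linalg.norm(t-b)); d=(b-t);print('yaw bar',np.degrees(np.arctan2(d[1],d[0])))
for o in((533.7,238.6),((t+b)/2)[:2]): d=c[:2]-o;print('clip',c,np.degrees(np.arctan2(d[1],d[0])),np.hypot(*d))
```

```text
[521.2041891  253.04136765 139.        ] [546.64036113 223.73848337 139.        ] [533.92227512 238.38992551 139.        ] 38.80280756133641
yaw bar -49.04060484768461
clip [570.94998323 195.08745185 116.        ] -49.434010857015046 57.27916808928872
clip [570.94998323 195.08745185 116.        ] -49.46642892892226 56.975041842523
```

Request:
play_rows(increments=[[-1.1,-0.6,-20,1.7,0],[0,0,-35,0,0.4],[0,0,-35,0,0.5],[0,0,-23,0,0.6],[0,0,-10,0,0.6],[0,0,0,0,0.6],[0,0,0,0,0.6]], newtons=25)

```text
time_s: 4.25
ee_pos: [534.7, 239.7, 129.2]
ee_rot: [179.9, 0.0, 130.8]
force: [-0.6, -0.2, -0.7]
gripper_width: 37.0
```

Run:
```python
from h import *
s=env.state();print(s['time_s'],s['ee_pos'],s['ee_rot'],s['force'],s['gripper_width'])
cv2.imwrite('pics/w3.png',env.grab_frame('wrist')[:,:,::-1])
```

```text
4.25 [534.67816706 239.66576129 129.17271186] [1.79859696e+02 4.40671113e-02 1.30790529e+02] [-0.61290488 -0.21906914 -0.65636581] 37.0055347205695
```

View pics/w3.png

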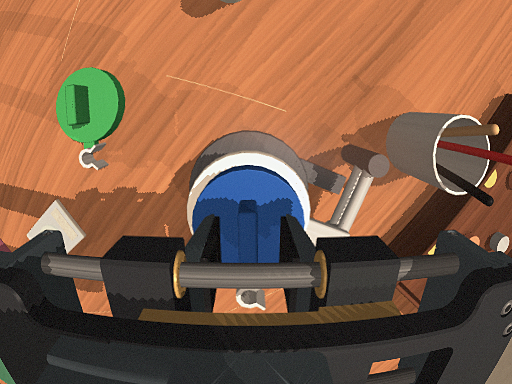

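Request:
play_rows(increments=[[0,0,0,0,1],[0,0,0,0,1],[0,0,0,0,1],[0,0,0,0,1]], newtons=25)

```text
time_s: 4.8
ee_pos: [533.8, 239.6, 128.1]
ee_rot: [180.0, -0.0, 130.8]
force: [-0.3, -0.0, 1.9]
gripper_width: 11.4
```

Request:
play_rows(increments=[[0,0,0,5,1],[0,0,0,5,1],[0,0,3,0,1],[0,0,2,0,1],[0,0,0,0,1]])

```text
time_s: 5.42
ee_pos: [533.7, 239.5, 132.2]
ee_rot: [-180.0, -0.0, 140.8]
force: [0.6, 0.4, -6.1]
gripper_width: 11.6
```

Run:
```python
from h import *
s=env.state();print(s)
```

```text
{'time_s': 5.425, 'qpos': array([ 2.30412012e+01,  2.23890174e+01,  9.47384364e+01,  6.41558665e-03,
        6.29091219e+01, -2.77295817e+01]), 'qvel': array([-0.03830812, -0.02386178, -0.12644564, -0.01811326,  0.1139809 ,
       -0.18201409]), 'effort': array([-2.52144394e-02, -4.66550159e+01, -2.27199233e+01,  1.67981948e-02,
        5.50445169e-01, -1.02414074e-02]), 'ee_pos': array([533.66087875, 239.51273328, 132.1596949 ]), 'ee_rot': array([-1.79970282e+02, -2.20727969e-02,  1.40767854e+02]), 'force': array([ 0.62717935,  0.37933992, -6.05985108]), 'torque': array([ 0.17843132, -0.39781292,  0.01285753]), 'gripper_width': 11.579578474706986}
```

Request:
play_rows(increments=[[0,0,0,6,1],[0,0,0,0,1],[0,0,0,0,1]])

```text
time_s: 5.8
ee_pos: [533.2, 239.3, 132.2]
ee_rot: [-179.9, -0.1, 146.7]
force: [-0.7, 0.5, -7.7]
gripper_width: 11.4
```

Request:
play_rows(increments=[[0,0,0,6,1],[0,0,0,0,1],[0,0,0,0,1]])

```text
time_s: 6.18
ee_pos: [533.1, 239.3, 132.2]
ee_rot: [-179.9, -0.1, 152.7]
force: [-0.9, 0.2, -9.7]
gripper_width: 11.7
```

Request:
play_rows(increments=[[0,0,0,6,1],[0,0,0,0,1],[0,0,0,0,1]])

```text
time_s: 6.55
ee_pos: [533.2, 239.3, 132.2]
ee_rot: [-179.9, -0.1, 158.7]
force: [-1.2, 0.9, -11.6]
gripper_width: 11.9
```

Request:
play_rows(increments=[[0,0,-0.4,6,1],[0,0,0,0,1],[0,0,0,0,1]])

```text
time_s: 6.92
ee_pos: [533.4, 239.4, 132.2]
ee_rot: [-180.0, -0.0, 164.7]
force: [-0.9, -0.6, -10.6]
gripper_width: 11.8
```

Request:
play_rows(increments=[[0,0,-0.1,6,1],[0,0,0,0,1],[0,0,0,0,1]])

```text
time_s: 7.3
ee_pos: [533.6, 239.5, 132.2]
ee_rot: [-180.0, -0.0, 170.7]
force: [-2.0, 0.3, -10.2]
gripper_width: 11.6
```

Request:
play_rows(increments=[[0,0,-0.2,6,1],[0,0,0,0,1],[0,0,0,0,1]])

```text
time_s: 7.68
ee_pos: [533.8, 239.6, 132.3]
ee_rot: [180.0, 0.0, 176.7]
force: [-0.9, -0.0, -8.9]
gripper_width: 11.6
```

Request:
play_rows(increments=[[0,0,-0.1,6,1],[0,0,0,0,1],[0,0,0,0,1]])

```text
time_s: 8.05
ee_pos: [533.9, 239.5, 132.3]
ee_rot: [180.0, 0.0, -177.3]
force: [-0.4, -0.6, -8.1]
gripper_width: 11.3
```

Request:
play_rows(increments=[[0,0,0,6,1],[0,0,0,0,1],[0,0,0,0,1]])

```text
time_s: 8.43
ee_pos: [534.3, 239.7, 132.9]
ee_rot: [180.0, 0.1, -171.3]
force: [-1.4, -0.7, -3.4]
gripper_width: 11.8
```

Request:
play_rows(increments=[[0,0,0,6,1],[0,0,0,0,1],[0,0,0,0,1]])

```text
time_s: 8.8
ee_pos: [534.2, 239.6, 132.8]
ee_rot: [180.0, 0.1, -165.3]
force: [-2.5, -1.3, 0.3]
gripper_width: 11.5
```

Pull force dropped to about zero at yaw −165°, so the cover has let go. I'll lift gently.

Request:
play_rows(increments=[[0,0,1,0,1],[0,0,2,0,1],[0,0,0,0,1]])

```text
time_s: 9.18
ee_pos: [534.0, 239.5, 135.1]
ee_rot: [-180.0, 0.0, -165.2]
force: [-2.3, -2.0, -2.1]
gripper_width: 11.3
```

Request:
play_rows(increments=[[0,0,3,0,1],[0,0,4,0,1],[0,0,5,0,1],[0,0,8,0,1],[0,0,15,0,1],[0,0,20,0,1],[0,0,20,0,1],[0,0,0,0,1],[0,0,0,0,1]])

```text
time_s: 10.3
ee_pos: [533.5, 239.5, 209.8]
ee_rot: [180.0, -0.0, -165.2]
force: [-0.1, -0.2, -1.0]
gripper_width: 11.6
```

Run:
```python
from h import *
s=env.state();print(s['time_s'],s['ee_pos'],s['ee_rot'],s['force'],s['gripper_width'],s['qpos'])
cv2.imwrite('pics/w4.png',env.grab_frame('wrist')[:,:,::-1])
np.save('w4.npy',np.r_[s['ee_pos'],s['ee_rot']])
cv2.imwrite('pics/s4.png',env.grab_frame('scene')[:,:,::-1])
crop('pics/s4.png','pics/s4c.png',250,140,410,300)
```

```text
10.3 [533.50717094 239.46089952 209.78215953] [ 1.79995923e+02 -2.90661645e-02 -1.65191019e+02] [-0.11676903 -0.23968867 -0.95912428] 11.586799782444473 [ 2.30409655e+01  1.91125035e+01  8.80217146e+01  8.57621569e-03
  7.28939650e+01 -8.17705394e+01]
pics/s4c.png 3.75
```

View pics/w4.png

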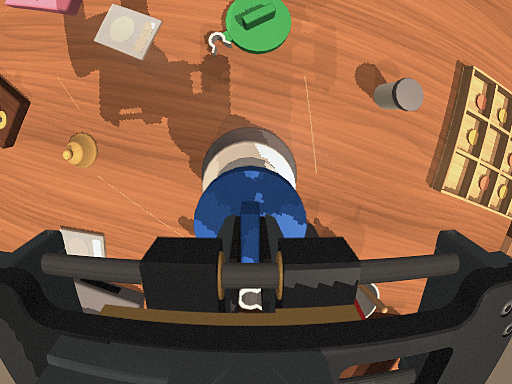

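View pics/s4c.png

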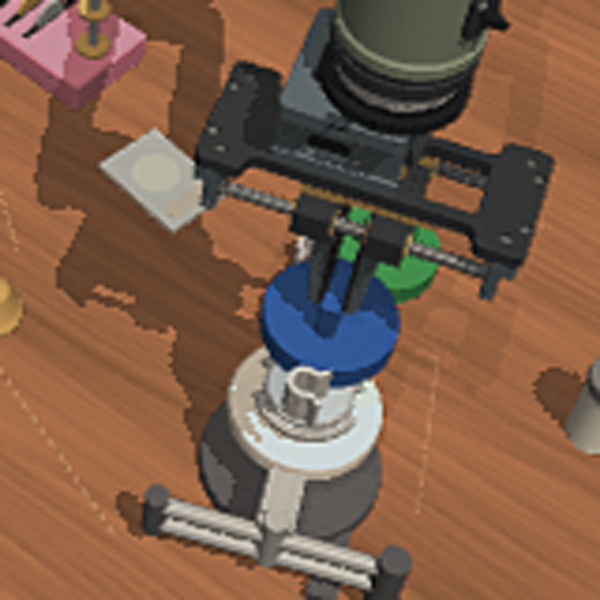

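Run:
```python
from h import *
crop('pics/w4.png','pics/w4c.png',215,200,285,315)
a=np.load('w4.npy');p,r=a[:3],a[3:]
R=Rn.from_euler('xyz',r,degrees=True).as_matrix()
for tx in (-50.,-57,-64):
    for dy in(0,):print(tx,[wproj(p+R@np.array([tx,dy,38-h]),p,r) for h in(0,26)])
print([wproj(p+R@np.array([x,0,38-49.]),p,r) for x in(20,-20)], [wproj(p+R@np.array([41,0,38-19.]),p,r)])
```

```text
pics/w4c.png 5.217391304347826
-50.0 [array([250.32726886, 272.79284187]), array([250.3822289, 289.9967687])]
-57 [array([250.32742836, 279.86532103]), array([250.38102063, 297.45431775])]
-64 [array([250.32736789, 286.73491504]), array([250.37958658, 304.65679744])]
[array([250.44899678, 212.40915479]), array([250.44910706, 271.2389197 ])] [array([250.34434713, 168.24009534])]
```

View pics/w4c.png

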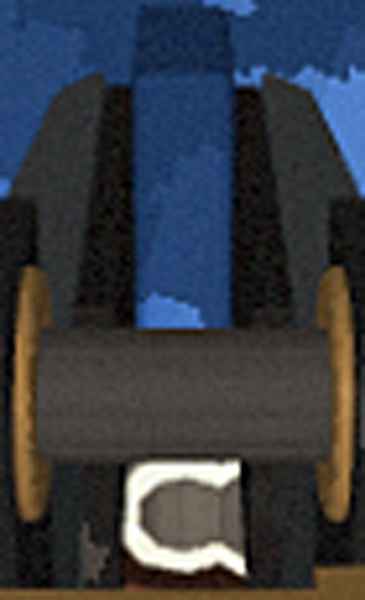

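Request:
play_rows(increments=[[-2,-15,0,0,1],[-5,-30,0,-1,1],[-5,-40,0,-2,1],[-5,-45,0,-2,1],[-5,-45,0,-2,1],[-6,-45,0,-2,1],[-6,-45,0,-2,1],[-6,-45,0,-2,1],[-6,-45,0,-1.8,1],[-5,-40,0,0,1],[-4,-30,0,0,1],[-1.5,-17.5,0,0,1],[0,0,0,0,1],[0,0,0,0,1]], newtons=30)

```text
time_s: 12.15
ee_pos: [477.2, -202.1, 209.9]
ee_rot: [179.9, -0.0, -180.0]
force: [0.6, 0.0, -0.9]
gripper_width: 11.1
```

Run:
```python
from h import *
s=env.state();print(s['time_s'],s['ee_pos'],s['ee_rot'],s['force'],s['gripper_width'],s['qpos'])
cv2.imwrite('pics/w5.png',env.grab_frame('wrist')[:,:,::-1])
np.save('w5.npy',np.r_[s['ee_pos'],s['ee_rot']])
cv2.imwrite('pics/s5.png',env.grab_frame('scene')[:,:,::-1])
crop('pics/s5.png','pics/s5c.png',130,80,290,240)
```

```text
12.15 [ 477.19043288 -202.11224906  209.94218858] [ 1.79949006e+02 -1.87053951e-02 -1.79962777e+02] [ 0.55307563  0.01590744 -0.85303822] 11.122186215758683 [-2.42521230e+01  1.30967570e+01  9.65598049e+01  4.11757037e-02
  7.03814684e+01 -1.14303175e+02]
pics/s5c.png 3.75
```

View pics/w5.png

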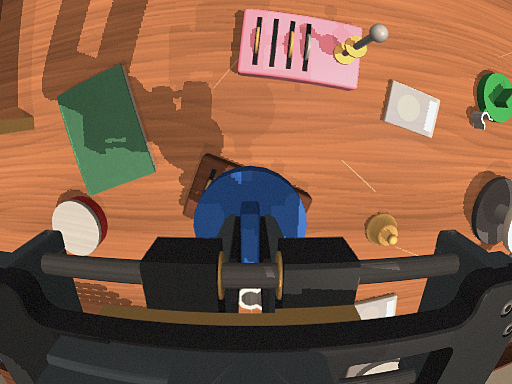

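View pics/s5c.png

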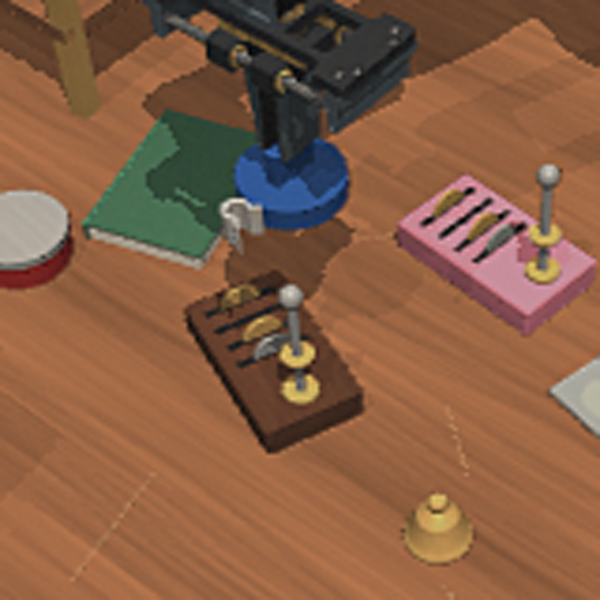

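Request:
play_rows(increments=[[0,0,-15,0,1],[0,0,-25,0,1],[0,0,-25,0,1],[0,0,-14,0,1],[0,0,-5,0,1],[0,10,0,0,1],[0,9,0,0,1],[0,0,0,0,1],[0,0,0,0,1]])

```text
time_s: 13.38
ee_pos: [477.6, -183.9, 126.6]
ee_rot: [-180.0, 0.1, -180.0]
force: [0.8, -1.1, -1.2]
gripper_width: 11.6
```

Run:
```python
from h import *
s=env.state();print(s['time_s'],s['ee_pos'],s['ee_rot'],s['force'],s['gripper_width'])
for n in('wrist','scene','top'):cv2.imwrite(f'pics/{n}6.png',env.grab_frame(n)[:,:,::-1])
crop('pics/scene6.png','pics/s6c.png',160,120,260,200)
crop('pics/top6.png','pics/t6c.png',270,150,350,210)
```

```text
13.375 [ 477.58822226 -183.93428194  126.56457131] [-1.79972635e+02  5.68537040e-02 -1.79962298e+02] [ 0.78430456 -1.07488838 -1.1682016 ] 11.611752508730333
pics/s6c.png 7.5
pics/t6c.png 10.0
```

View pics/wrist6.png

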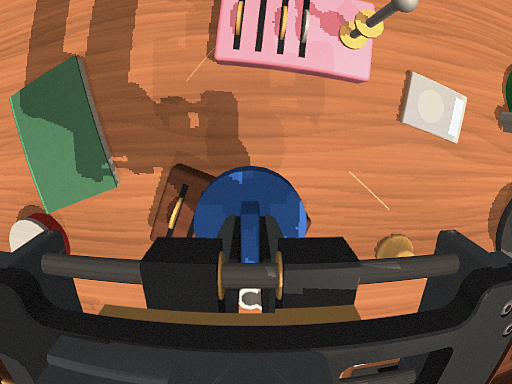

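View pics/s6c.png

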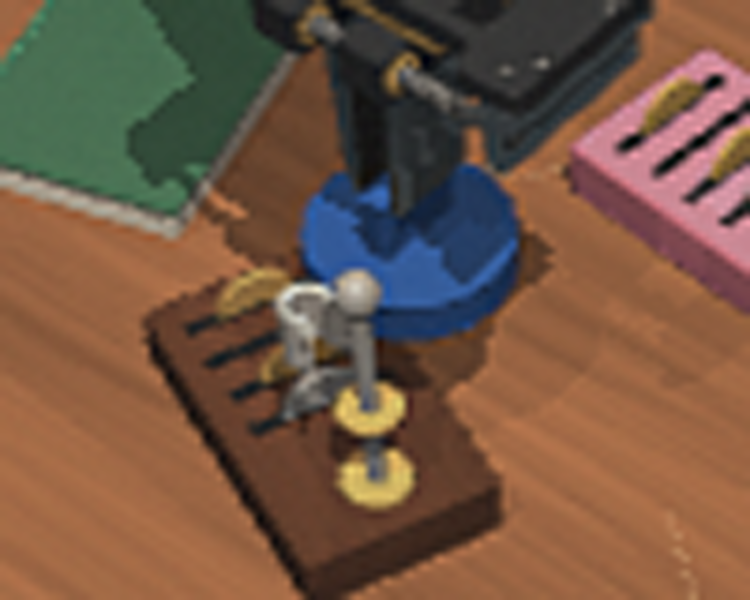

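View pics/t6c.png

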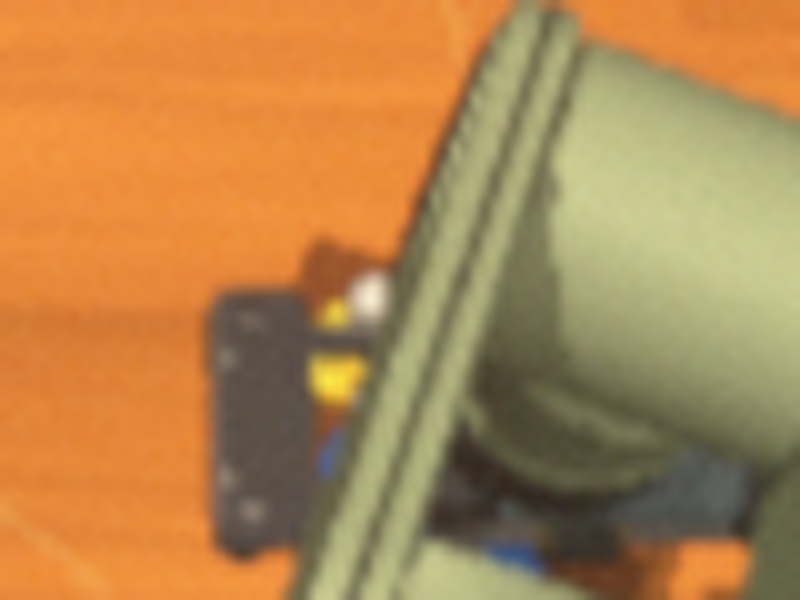

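```bash
python3 - <<'E'
from h import *
f=lambda X:(proj('scene',X)-[160,120]+.5)*7.5
for X in ([534.8,-183.5,114],[534.8,-183.5,88],[534.6,-158,136],[534.6,-158,114],[534.6,-158,75]): print(X,f(X))
print('d/dx per mm',f([535.6,-158,114])-f([534.6,-158,114]),'d/dy',f([534.6,-157,114])-f([534.6,-158,114]))
E
python3 - <<'E'
from h import *
crop('pics/scene6.png','pics/s6d.png',190,150,220,180)
E
```

```text
[534.8, -183.5, 114] [307.71556026 308.60624669]
[534.8, -183.5, 88] [313.80026953 355.87437972]
[534.6, -158, 136] [355.75860794 299.32606399]
[534.6, -158, 114] [360.35672165 340.43863085]
[534.6, -158, 75] [368.19703968 410.54033323]
d/dx per mm [-1.83436118  1.61785678] d/dy [2.06710537 1.27137653]
pics/s6d.png 20.0
```

View pics/s6d.png

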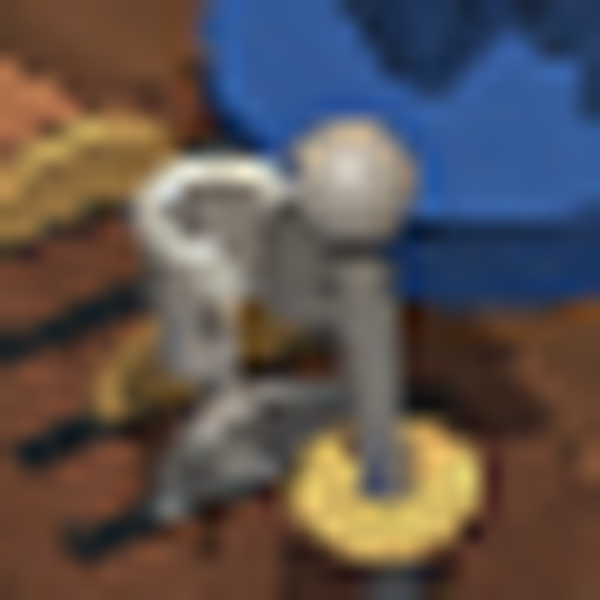

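Request:
play_rows(increments=[[-0.4,5,0,0,1],[0,5,0,0,1],[0,4,0,0,1],[0,0,0,0,1]])

```text
time_s: 14.02
ee_pos: [476.9, -169.6, 126.1]
ee_rot: [180.0, -0.0, -180.0]
force: [-0.3, 0.2, -0.2]
gripper_width: 11.3
```

Request:
play_rows(increments=[[0,2,0,0,1],[0,2,0,0,1],[0,0,0,0,1]])

```text
time_s: 14.4
ee_pos: [476.9, -165.9, 126.1]
ee_rot: [180.0, -0.0, -180.0]
force: [-0.4, -0.4, -0.2]
gripper_width: 11.6
```

Request:
play_rows(increments=[[0,1.5,0,0,1],[0,1.5,0,0,1],[0,0,0,0,1]])

```text
time_s: 14.78
ee_pos: [476.9, -162.9, 126.1]
ee_rot: [180.0, 0.0, -180.0]
force: [-0.3, -0.5, 0.1]
gripper_width: 11.3
```

Request:
play_rows(increments=[[0,1.5,0,0,1],[0,1.5,0,0,1],[0,1.5,0,0,1],[0,0,0,0,1]])

```text
time_s: 15.28
ee_pos: [476.9, -158.3, 126.1]
ee_rot: [180.0, -0.0, -180.0]
force: [0.1, -0.6, -0.4]
gripper_width: 11.2
```

Request:
play_rows(increments=[[0,1,0,0,1],[0,1,0,0,1],[0,0,0,0,1]])

```text
time_s: 15.65
ee_pos: [476.9, -156.4, 126.1]
ee_rot: [180.0, -0.0, -180.0]
force: [-0.8, 0.1, -0.9]
gripper_width: 11.4
```

Run:
```python
from h import *
s=env.state();print(s['time_s'],s['ee_pos'],s['force'])
for n in('scene','wrist'):cv2.imwrite(f'pics/{n}7.png',env.grab_frame(n)[:,:,::-1])
crop('pics/scene7.png','pics/s7c.png',190,140,240,180)
```

```text
15.65 [ 476.88384103 -156.38638397  126.08957987] [-0.84121992  0.09333317 -0.89807463]
pics/s7c.png 15.0
```

View pics/s7c.png

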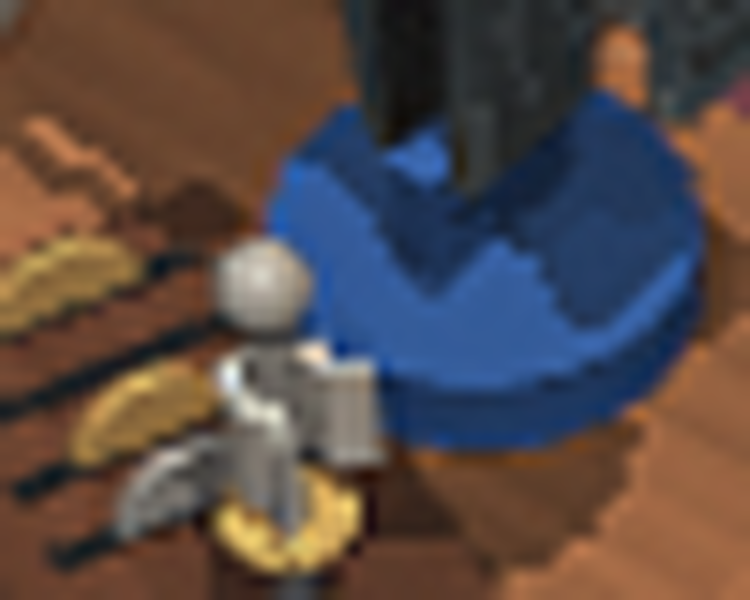

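Request:
play_rows(increments=[[0,-1,-4,0,1],[0,0,-4,0,1],[0,0,-2.5,0,1],[0,0,0,0,1],[0,0,0,0,1]])

```text
time_s: 16.38
ee_pos: [477.0, -157.5, 115.6]
ee_rot: [180.0, 0.0, -180.0]
force: [0.0, 0.3, 0.1]
gripper_width: 11.8
```

Request:
play_rows(increments=[[0,0,-1,0,1],[0,0,0,0,1]])

```text
time_s: 16.62
ee_pos: [476.9, -157.4, 114.6]
ee_rot: [180.0, -0.0, -180.0]
force: [0.6, 0.1, 0.1]
gripper_width: 11.5
```

Request:
play_rows(increments=[[0,0,-0.7,0,1],[0,0,0,0,1]])

```text
time_s: 16.88
ee_pos: [476.8, -157.4, 113.8]
ee_rot: [180.0, -0.0, -180.0]
force: [-0.4, -0.1, -0.2]
gripper_width: 11.2
```

Request:
play_rows(increments=[[0,0,-0.7,0,1],[0,0,0,0,1]])

```text
time_s: 17.12
ee_pos: [476.9, -157.5, 113.1]
ee_rot: [180.0, -0.0, -180.0]
force: [-0.3, -0.8, -0.9]
gripper_width: 11.6
```

Request:
play_rows(increments=[[0,0,-0.7,0,1],[0,0,0,0,1]])

```text
time_s: 17.38
ee_pos: [476.7, -157.5, 112.8]
ee_rot: [180.0, -0.0, -180.0]
force: [-1.1, 0.5, 3.7]
gripper_width: 11.2
```

Request:
play_rows(increments=[[0,0,-0.6,0,1],[0,0,0,0,1]])

```text
time_s: 17.62
ee_pos: [476.5, -157.5, 112.5]
ee_rot: [-180.0, -0.0, -180.0]
force: [-4.6, 0.0, 5.8]
gripper_width: 11.7
```

Request:
play_rows(increments=[[0,0,0.5,0,1],[0,0,0,0,0.8],[0,0,0,0,0.7],[0,0,0,0,0.6],[0,0,0,0,0.5],[0,0,0,0,0.5],[0,0,0,0,0.5]])

```text
time_s: 18.5
ee_pos: [476.9, -157.5, 112.4]
ee_rot: [180.0, 0.0, -180.0]
force: [-0.7, -0.5, -0.2]
gripper_width: 45.5
```

Run:
```python
from h import *
s=env.state();print(s['time_s'],s['ee_pos'],s['force'],s['gripper_width'])
for n in('scene','wrist'):cv2.imwrite(f'pics/{n}8.png',env.grab_frame(n)[:,:,::-1])
crop('pics/scene8.png','pics/s8c.png',180,120,260,180)
```

```text
18.5 [ 476.90212125 -157.45794438  112.35791296] [-0.70968715 -0.5311862  -0.2069724 ] 45.52327678620889
pics/s8c.png 10.0
```

View pics/s8c.png

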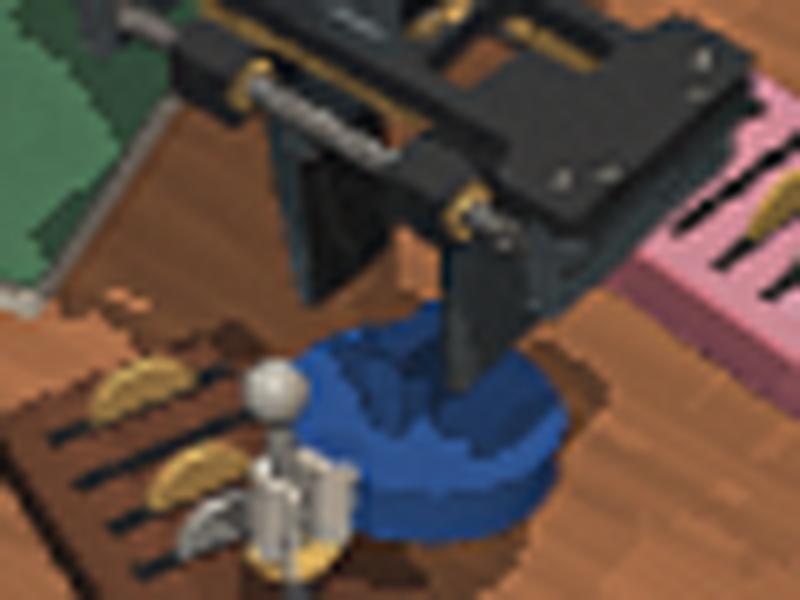

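View pics/wrist8.png

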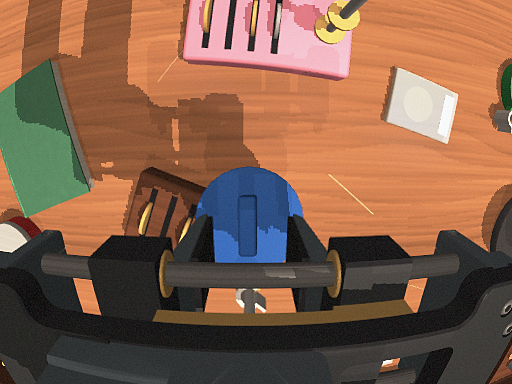

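The clip sits on the collar and the bar is free between the open fingers. I'll retreat straight up.

Request:
play_rows(increments=[[0,0,10,0,0.5],[0,0,25,0,0.5],[0,0,40,0,0.5],[0,0,50,0,0.5],[0,0,40,0,0.5],[-10,-10,20,0,0.5],[-40,-60,0,0,0.5],[-40,-60,0,0,0.5],[-20,-40,0,0,0.5],[0,0,0,0,0.5],[0,0,0,0,0.5],[0,0,0,0,0.5]])

```text
time_s: 20.1
ee_pos: [378.1, -310.5, 297.6]
ee_rot: [180.0, 0.0, -179.9]
force: [0.3, 0.5, -0.9]
gripper_width: 45.5
```

Run:
```python
from h import *
s=env.state();print(s['time_s'],s['ee_pos'],s['force'],s['gripper_width'])
for n in('scene','wrist','top'):cv2.imwrite(f'pics/{n}9.png',env.grab_frame(n)[:,:,::-1])
crop('pics/scene9.png','pics/s9c.png',180,120,260,200)
```

```text
20.1 [ 378.10016033 -310.51877341  297.61885071] [ 0.33887656  0.48100447 -0.87559241] 45.49089554400044
pics/s9c.png 7.5
```

View pics/scene9.png

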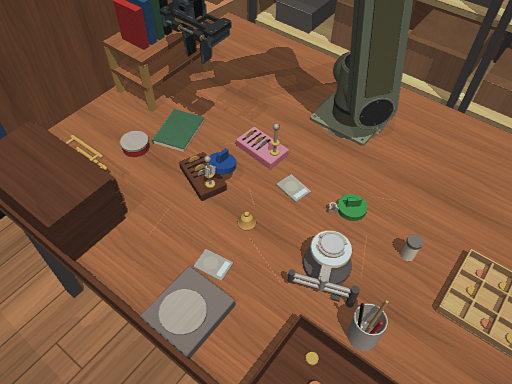

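View pics/s9c.png

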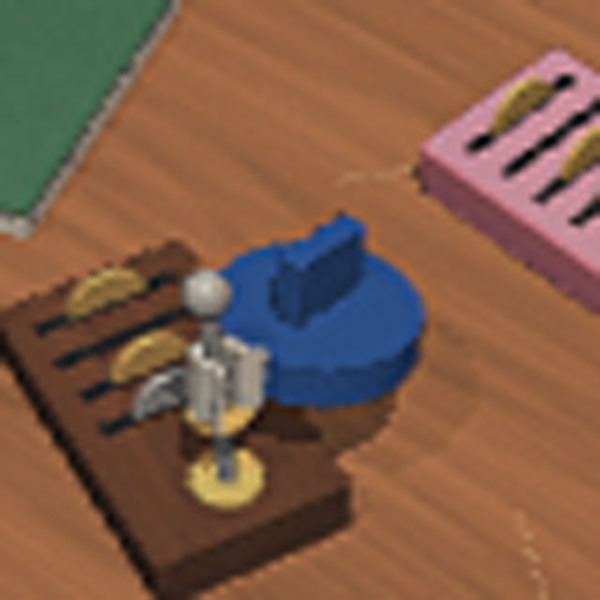

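View pics/top9.png

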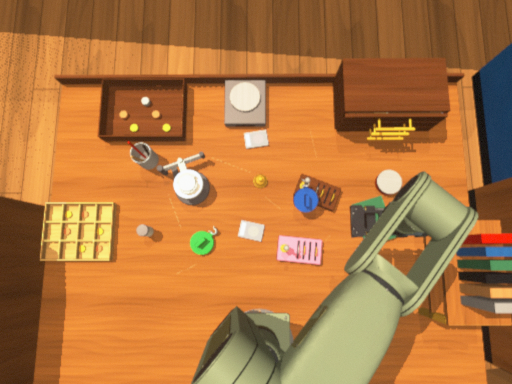

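The cover hangs on the post with its clip on the collar, the lens is uncovered, and every other item is in its original place. Handing in.

```bash
python3 -c "
from workcell import env
print(env.job_done())"
```

```text
the job is handed in; nothing more can be done
None
```

The blue dust cover is off the lamp and hanging on the chrome post of the walnut coin block, its clip resting on the brass collar. I handed the job in at about 20 s.

- **Removing the cover:** I gripped it by the bar and turned it anticlockwise in 6° steps with a pull of about 6–12 N. The pull dropped to near zero about 64° from the start angle, and the cover lifted freely.
- **Placing it:** I slid the clip onto the post with no noticeable side force. When I lowered it, it touched the collar at the expected height, with about 4–6 N of contact. I then opened the gripper and withdrew.
- **Last checks:** The final scene and top pictures show the cover hanging nearly level, the lens bare and the gripper clear. By eye, the other things are where they started. No check failed. The camera estimates of the post's position differed by about 1–2 mm, and that did not affect the fit.

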